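# Clear the carton, check the jar caps, tag the loose ones and close the carton

## Robot

A 6-joint arm with a two-finger parallel gripper is mounted at the origin on a cart in front of the work surface, level with it; the furniture and walls round the work are solid. World frame = base frame: x ahead of the robot, y to its left, z up, the work surface at z = 0. Lengths are in mm, angles in rad, forces in N, time in s.
With the tool pointing down it reaches from about 275 to 725 mm from the base axis. Payload 15.9 kg.
Tool frame: the origin (TCP) lies midway between the tips of the shut fingers; the grasp point (between the pads) lies 19 mm behind it; z points along the fingers, y is the line along which they close (so a half turn about z gives the same grasp; the last joint's range is limited). The gripper opens to 85 mm and grips with 20 to 120 N. Pads are 22 mm wide; open, the fingers measure 114 mm over their backs; the gripper's body (76 mm by 85 mm) begins 54 mm behind the grasp point. The pads swing forward as they close: fully open they stand 13 mm farther back than shut.
Start: joints at [-1.322, 0.213, -0.034, 1.323, 0, 1.571], TCP at [123.115, -484.591, 231.306] pointing down, gripper open.
Joint ranges: [-2.98, 2.98], [-0.74, 1.72], [-1.14, 1.35], [-2.1, 2.04], [-1.57, 1.44], [-3.14, 3.14]. Speed limits (rad/s): [1.89, 1.89, 2.39, 2.57, 3.14, 3.14].

## Interface

Orientations are given as a unit quaternion [x, y, z, w].
In Python, from cell import r gives the robot as it stands.
- The arm moves only by the shell command python3 -m jog 'ROWS'. ROWS is JSON, a list of rows, each a list of 5 numbers: the opening, from -1 (shut) to 1 (fully open), then the shift along the world's x, y, z each as a share of 0.05 m, from -1 to 1, then the turn about the world's z as a share of 180 degrees, from -1 to 1. A call has exactly 10 rows; each row shifts and turns the commanded pose from where the row before left it; what a row does not reach is not made up. A row lasts 1/8 s, in which the tool goes at most 62.5 mm and 10.7 degrees, less where a joint would pass 70% of its speed; a pose out of reach is approached as far as the arm can. A call with a number of a shift or a turn outside -1 to 1 is refused whole. A call with a gripper value outside its range is refused whole. The fingers move at their own pace and stop on an object; the grip force is fixed at half the most. Time passes only in rows, so rows that do not move let the fingers close, or fill a call up. It gives the time, the measured TCP pose, the force, the opening and the grip force at its end, in the units of the state.
- r.get_state(): the state, without advancing time (a new reading comes with each control period).
- r.snapshot(name): name is "side" or "top" or "wrist"; returns (picture, depth): 480x640x3 uint8, red, green, blue; 480x640 float32, mm along the optical axis (not along the pixel's ray), 0 where there is no reading.
- r.camera_model(name): a dict with "fx", "fy", "cx", "cy" (pixels), "R" (3x3) and "t" (3): a world point X has camera coordinates R X + t. Camera axes: x right, y down, z forward; pixel columns grow to the right and rows downward; lengths in mm; the calibration is good to about 2 mm. The wrist camera is an equidistant fisheye: a pixel r from the principal point sees the ray r / f radians off the axis. A picture is of the moment at which its call begins: read the wrist's pose just before it. camera_model takes no time and is no camera call; for the wrist camera it gives the pose at the moment of the call.
- r.close_job(): hands the job in; it is judged then, once.
The state is a dict: "time_s": time; "joints": joint angles; "dq": joint speeds; "tau": joint torques, N m; "ee_pos": TCP position; "eef_rot": TCP orientation; "wrist_force": force on the tool from outside, world axes, zero at the start; "wrist_torque": the same for the moment, N m; "opening": opening from 0.0 (shut) to 1.0 (fully open); "finger_force": force on a finger pad.
Only numpy, scipy, OpenCV 4.12 (cv2) and the standard library are available. Lean on these libraries where they do the work, as an engineer would, in place of code of your own. Each camera call takes 0.05 s, during which the arm holds its last target. There are 200 camera calls.

## Task

This carton of specimen jars goes to the courier. Clear the cork offcuts out of it into the waste tub and give each cap a careful trial twist clockwise, never forcing one that resists and springs part of the way back; screw any cap that turns loosely on until it stops, and lay one red tag on the foam beside each such jar, on the strip next to the row, with none beside the sound jars. Then close the carton: first fold the two short end flaps down flat, then the two long side flaps over them.

Things in the scene. Friction and masses are not known exactly. Their poses are not given: they have to be found in the camera images.
- carton_deck (a point): Centre of the grey foam's top in the open cardboard carton, 50 mm above the desk. Carton: fixed, outside 190 mm (its x, away from the robot) by 340 mm (its y, to the left), walls 5 mm thick, 100 mm high. Jars in a row at x = 40, y = -114, -38, 38, 114 mm (square pockets, 1.5 mm play each side; some may be empty). Tag strip: bare foam on the robot's side of the row, centre line x = -30 mm.
- cap_a_grip (a point): White screw cap, 44 mm wide, of a square amber jar in the foam (may be absent; all look alike). A straight grip bar, 46 x 12 mm, 29 mm high, black dot at one end, stands on it. This point: on the turning axis, half-way up the bar, 79.5 mm above the desk (bar top 92, cap disc under the bar 64 mm). Its y axis runs along the bar towards the dot and turns with the cap.
- cap_a (a joint): Turn of cap a, rad, growing clockwise from above (tightening); 0 at the start for all. A sound cap resists springily (0.12 N m, rising 0.8 N m per rad), creeps back to about 0.15 when let go (the sign that it was tried) and is ruined beyond 0.8; 0.4 is a good trial. A loose cap turns with little effort (0.05 N m), stays where it is left and meets its firm stop (home) at 0.9.
- cap_b_grip (a point): White screw cap, 44 mm wide, of a square amber jar in the foam (may be absent; all look alike). A straight grip bar, 46 x 12 mm, 29 mm high, black dot at one end, stands on it. This point: on the turning axis, half-way up the bar, 79.5 mm above the desk (bar top 92, cap disc under the bar 64 mm). Its y axis runs along the bar towards the dot and turns with the cap.
- cap_b (a joint): Turn of cap b, rad, growing clockwise from above (tightening); 0 at the start for all. A sound cap resists springily (0.12 N m, rising 0.8 N m per rad), creeps back to about 0.15 when let go (the sign that it was tried) and is ruined beyond 0.8; 0.4 is a good trial. A loose cap turns with little effort (0.05 N m), stays where it is left and meets its firm stop (home) at 0.9.
- cap_c_grip (a point): White screw cap, 44 mm wide, of a square amber jar in the foam (may be absent; all look alike). A straight grip bar, 46 x 12 mm, 29 mm high, black dot at one end, stands on it. This point: on the turning axis, half-way up the bar, 79.5 mm above the desk (bar top 92, cap disc under the bar 64 mm). Its y axis runs along the bar towards the dot and turns with the cap.
- cap_c (a joint): Turn of cap c, rad, growing clockwise from above (tightening); 0 at the start for all. A sound cap resists springily (0.12 N m, rising 0.8 N m per rad), creeps back to about 0.15 when let go (the sign that it was tried) and is ruined beyond 0.8; 0.4 is a good trial. A loose cap turns with little effort (0.05 N m), stays where it is left and meets its firm stop (home) at 0.9.
- cap_d_grip (a point): White screw cap, 44 mm wide, of a square amber jar in the foam (may be absent; all look alike). A straight grip bar, 46 x 12 mm, 29 mm high, black dot at one end, stands on it. This point: on the turning axis, half-way up the bar, 79.5 mm above the desk (bar top 92, cap disc under the bar 64 mm). Its y axis runs along the bar towards the dot and turns with the cap.
- cap_d (a joint): Turn of cap d, rad, growing clockwise from above (tightening); 0 at the start for all. A sound cap resists springily (0.12 N m, rising 0.8 N m per rad), creeps back to about 0.15 when let go (the sign that it was tried) and is ruined beyond 0.8; 0.4 is a good trial. A loose cap turns with little effort (0.05 N m), stays where it is left and meets its firm stop (home) at 0.9.
- flap_left (a joint): Angle of the short flap at the carton's left end (+y), rad: 0 = folded flat and shut, 1.57 = upright, more = leaning outward. It stays at whatever angle it is left (0.04 N m crease friction).
- flap_left_hinge (a point): Middle of the crease of that flap, 102 mm above the desk, at the carton's top edge. The flap is cardboard 4 mm thick and reaches 90 mm from the crease to its free edge.
- flap_right (a joint): Angle of the short flap at the carton's right end (-y), rad: 0 = folded flat and shut, 1.57 = upright, more = leaning outward. It stays at whatever angle it is left (0.04 N m crease friction).
- flap_right_hinge (a point): Middle of the crease of that flap, 102 mm above the desk, at the carton's top edge. The flap is cardboard 4 mm thick and reaches 90 mm from the crease to its free edge.
- flap_near (a joint): Angle of the long flap at the carton's side next to the robot (-x), rad: 0 = folded flat and shut, 1.57 = upright, more = leaning outward. It stays at whatever angle it is left (0.04 N m crease friction).
- flap_near_hinge (a point): Middle of the crease of that flap, 106 mm above the desk, at the carton's top edge. The flap is cardboard 4 mm thick and reaches 90 mm from the crease to its free edge.
- flap_far (a joint): Angle of the long flap at the carton's far side (+x), rad: 0 = folded flat and shut, 1.57 = upright, more = leaning outward. It stays at whatever angle it is left (0.04 N m crease friction).
- flap_far_hinge (a point): Middle of the crease of that flap, 106 mm above the desk, at the carton's top edge. The flap is cardboard 4 mm thick and reaches 90 mm from the crease to its free edge.
- tag0_center (a point): Centre of a loose red plastic tag block with white bands, 24 x 70 x 24 mm, 40 g, lying on the desk at the front left at the start; its y axis is its long axis. More tags are there than are needed; spares stay on the desk.
- scrap0_center (a point): Centre of a cork packing offcut, a stepped block 26 x 62 mm and 26 mm high (its +y part; the last 20 mm at -y are 14 mm high), 30 g; its y axis is its long axis. It lies on the foam strip in the carton at the start, or is absent.
- tag1_center (a point): Centre of a loose red plastic tag block with white bands, 24 x 70 x 24 mm, 40 g, lying on the desk at the front left at the start; its y axis is its long axis. More tags are there than are needed; spares stay on the desk.
- scrap1_center (a point): Centre of a cork packing offcut, a stepped block 26 x 62 mm and 26 mm high (its +y part; the last 20 mm at -y are 14 mm high), 30 g; its y axis is its long axis. It lies on the foam strip in the carton at the start, or is absent.
- tag2_center (a point): Centre of a loose red plastic tag block with white bands, 24 x 70 x 24 mm, 40 g, lying on the desk at the front left at the start; its y axis is its long axis. More tags are there than are needed; spares stay on the desk.
- scrap2_center (a point): Centre of a cork packing offcut, a stepped block 26 x 62 mm and 26 mm high (its +y part; the last 20 mm at -y are 14 mm high), 30 g; its y axis is its long axis. It lies on the foam strip in the carton at the start, or is absent.
- tub_in (a point): Centre of the inner floor (5 mm above the desk) of an open grey waste tub on the desk at the left: 160 x 160 mm outside, walls 5 mm thick and 45 mm high. It does not move.

How it is judged:
By the outcome, as a careful person would: the job done as asked, in the order asked, and still so for the second after the job is handed in, with the robot touching nothing.
Of jar_a, jar_b, jar_c, jar_d only 3 to 4 are there at a start; the rules pass over those that are not, and their reading is None.
Of scrap0, scrap1, scrap2 only 1 to 2 are there at a start; the rules pass over those that are not, and their reading is None.
At some moment in a run one of scrap0, scrap1, scrap2 may be knocked a few centimetres aside while the robot is not near it.
Once in a run the grip may slacken for a moment while it holds something.
It also fails if it takes over 210 s, if anything falls off the work surface, if the arm or the gripper's body presses on something with over 40 N, if the wrist force passes 120 N, or if a joint passes its speed limit or range.

## Working session

There is one attempt and no reset: what is moved stays moved. The work goes in short steps, Python scripts to look and compute and a shell command to move; the robot and the scene stay as the last step left them, time stands still between calls to the robot, and variables do not carry over. Pictures are saved under pics/ and viewed, at most 14 in all, crops included, and the job is handed in when it is done.

```bash
ls; mkdir -p pics
python3 - <<'E'
from cell import r
import cv2,numpy as np
s=r.get_state(); print({k:np.round(v,3).tolist() for k,v in s.items()})
for n in ("top","side"):
    p,d=r.snapshot(n); cv2.imwrite(f"pics/{n}0.png",p[:,:,::-1]); np.save(f"pics/{n}0.npy",d)
    m=r.camera_model(n); print(n,{k:np.round(v,3).tolist() for k,v in m.items()})
E
```

```text
pics
{'time_s': 0.0, 'joints': [-1.322, 0.213, -0.035, 1.324, -0.0, 1.571], 'dq': [-0.0, 0.0, 0.001, 0.001, 0.001, -0.0], 'tau': [-0.002, -68.615, 48.713, 0.017, -0.0, 0.0], 'ee_pos': [123.016, -484.277, 230.831], 'eef_rot': [0.992, 0.124, -0.0, -0.001], 'wrist_force': [0.251, 0.463, 0.198], 'wrist_torque': [-0.023, 0.021, -0.012], 'finger_force': 0.0, 'opening': 1.004}
top {'fx': 539.343, 'fy': 539.343, 'cx': 324.125, 'cy': 243.84, 'R': [[0.008, -1.0, -0.023], [-0.995, -0.006, -0.096], [0.096, 0.024, -0.995]], 't': [55.607, 526.613, 1114.018]}
side {'fx': 474.964, 'fy': 474.964, 'cx': 319.075, 'cy': 242.623, 'R': [[-0.902, -0.431, -0.015], [-0.235, 0.521, -0.821], [0.361, -0.737, -0.571]], 't': [494.814, 176.487, 1103.696]}
```

View pics/top0.png

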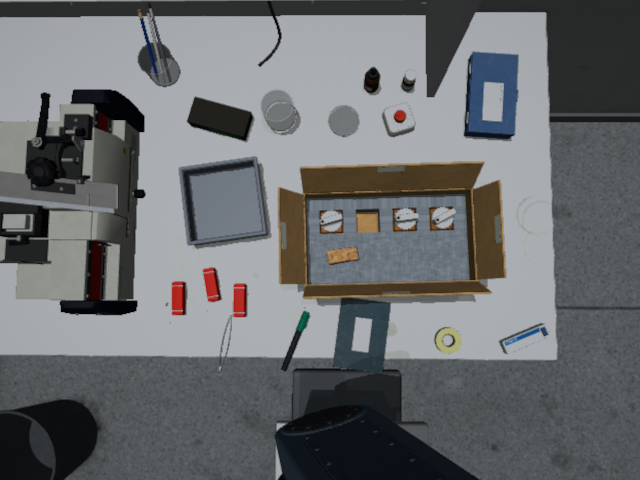

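View pics/side0.png

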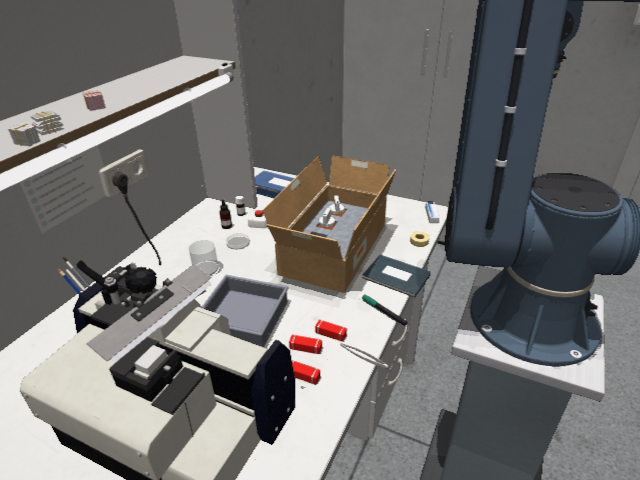

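The top view shows the caps at about (331,221), (404,217) and (442,217), an empty pocket at (367,221), and one scrap at (343,255). The tags are at (178,298), (211,284) and (239,300), the tub is centred near (225,201), and all four flaps lean outward. The side view agrees.

```bash
cat > h.py <<'E'
from cell import r
import cv2,numpy as np
def ray(m,u,v,fish=False):
    x=np.array([(u-m['cx'])/m['fx'],(v-m['cy'])/m['fy']])
    if fish:
        th=np.hypot(*x); d=np.array([*(x/max(th,1e-9)*np.sin(th)),np.cos(th)])
    else: d=np.array([*x,1.])
    R=np.array(m['R']); t=np.array(m['t'])
    return -R.T@t, R.T@d/np.linalg.norm(d)
def onz(m,u,v,z,fish=False):
    c,d=ray(m,u,v,fish); return c+d*(z-c[2])/d[2]
def px(m,X,fish=False):
    c=np.array(m['R'])@np.array(X,float)+np.array(m['t'])
    if fish:
        rr=np.hypot(c[0],c[1]); th=np.arctan2(rr,c[2]); q=c[:2]/max(rr,1e-9)*th
    else: q=c[:2]/c[2]
    return np.array([m['cx']+m['fx']*q[0],m['cy']+m['fy']*q[1]])
def two(rays):
    A=0;b=0
    for c,d in rays:
        P=np.eye(3)-np.outer(d,d); A=A+P; b=b+P@c
    return np.linalg.solve(A,b)
def blobs(mask,amin,amax=1e9):
    n,l,s,c=cv2.connectedComponentsWithStats(mask.astype(np.uint8))
    out=[]
    for i in range(1,n):
        if amin<=s[i,4]<=amax:
            cn=cv2.findContours((l==i).astype(np.uint8),cv2.RETR_EXTERNAL,cv2.CHAIN_APPROX_NONE)[0][0]
            out.append((c[i],s[i],cv2.minAreaRect(cn)))
    return out
def hsv(p): return cv2.cvtColor(p,cv2.COLOR_RGB2HSV).astype(int)
def red(p):
    q=hsv(p); return ((q[...,0]<6)|(q[...,0]>174))&(q[...,1]>170)&(q[...,2]>90)
def T():
    s=r.get_state(); return s
E
python3 - <<'E'
from h import *
m=r.camera_model("top"); p=cv2.imread("pics/top0.png")[:,:,::-1].copy(); d=np.load("pics/top0.npy")
f=lambda n,u,v,z: print(n,(u,v),np.round(onz(m,u,v,z)), "depth pt z", np.round((lambda c,dd:(c+dd/ (np.array(m['R'])@dd)[2]*d[int(v),int(u)]))(*ray(m,u,v)),0))
print("cam",-np.array(m['R']).T@m['t'])
for b in blobs(red(p),60): f("red",*b[0],24); print(np.round(b[2],0) if 0 else b[2])
q=hsv(p)
ck=(q[...,0]>8)&(q[...,0]<22)&(q[...,1]>100)&(q[...,2]>150)
for b in blobs(ck[245:268,320:365],30): f("cork",b[0][0]+320,b[0][1]+245,76); print(b[2])
for n,u,v,z in [("capL",331,221,64),("empty",367,221,50),("capC",404,217,64),("capR",442,217,64),("foam",400,255,50),
 ("tub",225,201,5),("tubc1",181,188,45),("tubc2",258,157,45),("tubc3",269,236,45),("tubc4",190,244,45),("flapN",395,292,106),("flapL",283,240,150),("flapLtop",281,190,150),("flapR",500,210,150),("flapF",400,165,180),("cor",305,193,100),("cor",471,188,100),("cor",308,286,100),("cor",474,280,100)]: f(n,u,v,z)
E
```

```text
cam [ 417.32779471   32.26830886 1160.27796366]
red (np.float64(399.71084337349396), np.float64(115.5421686746988)) [ 806. -102.   24.] depth pt z [ 800. -100.   41.]
((399.5, 115.5), (9.0, 9.0), 90.0)
red (np.float64(210.67364016736403), np.float64(283.9623430962343)) [440. 298.  24.] depth pt z [440. 299.  21.]
((210.64865112304688, 283.89190673828125), (22.35826301574707, 10.52153491973877), 80.53767395019531)
red (np.float64(177.02), np.float64(297.956)) [410. 369.  24.] depth pt z [410. 369.  25.]
((177.0, 298.0), (22.0, 10.0), 90.0)
red (np.float64(239.0), np.float64(300.0)) [407. 237.  24.] depth pt z [407. 238.  23.]
((239.0, 300.0), (22.0, 10.0), 90.0)
cork (np.float64(341.39930555555554), np.float64(254.65625)) [500.  23.  76.] depth pt z [500.  23.  75.]
((21.743242263793945, 9.459460258483887), (11.672327995300293, 28.27662467956543), 80.53767395019531)
capL (331, 221) [570.  45.  64.] depth pt z [566.  44.  89.]
empty (367, 221) [572. -30.  50.] depth pt z [578. -32.   3.]
capC (404, 217) [ 579. -105.   64.] depth pt z [ 575. -101.   91.]
capR (442, 217) [ 579. -182.   6
[... 274 characters left out ...]
  2.]
tubc3 (269, 236) [540. 174.  45.] depth pt z [545. 180.  -0.]
tubc4 (190, 244) [522. 339.  45.] depth pt z [522. 339.  47.]
flapN (395, 292) [425. -81. 106.] depth pt z [425. -72. 186.]
flapL (283, 240) [521. 134. 150.] depth pt z [519. 132. 174.]
flapLtop (281, 190) [617. 139. 150.] depth pt z [611. 136. 178.]
flapR (500, 210) [ 580. -274.  150.] depth pt z [ 574. -262.  188.]
flapF (400, 165) [658. -83. 180.] depth pt z [655. -82. 193.]
cor (305, 193) [621.  96. 100.] depth pt z [621.  96. 100.]
cor (471, 188) [ 632. -233.  100.] depth pt z [ 632. -233.  101.]
cor (308, 286) [436.  88. 100.] depth pt z [436.  88. 116.]
cor (474, 280) [ 450. -235.  100.] depth pt z [ 450. -235.  102.]
```

The measurements fit together: carton centre near (535,-70), turned about 2° anticlockwise, foam at z 50, everything in reach. I'll move over the carton for a wrist-camera look.

```bash
python3 -m jog '[[1,0.5,0.5,1,0],[1,0.8,0.8,0.4,0],[1,0.8,0.8,0.4,0],[1,0.8,0.8,0.4,0],[1,0.8,0.8,0.4,0],[1,0.8,0.8,0.4,0],[1,0.8,0.8,0.4,0],[1,0.8,0.8,0,0],[1,0.8,0.8,0,0],[1,0.8,0.8,0,0]]'
python3 - <<'E'
from h import *
s=T(); print(np.round(s['joints'],3),np.round(s['ee_pos'],1),np.round(s['eef_rot'],3))
p,d=r.snapshot("wrist"); cv2.imwrite("pics/w1.png",p[:,:,::-1])
m=r.camera_model("wrist"); print(m)
E
```

```text
time_s: 1.35
ee_pos: [509.1, -97.9, 401.1]
eef_rot: [0.992, 0.124, -0.0, 0.0]
wrist_force: [0.4, -0.2, 0.1]
opening: 1.005
finger_force: 0.0
[-0.19   0.313  0.533  1.791 -0.     2.703] [509.1 -97.9 401.1] [ 0.992  0.124 -0.     0.   ]
{'fx': 371.64829954431775, 'fy': 371.64829954431775, 'cx': 321.3498436351265, 'cy': 242.40995446913706, 'R': array([[ 0.2501711 , -0.9681978 , -0.00272869],
       [-0.93039637, -0.2411816 ,  0.27603266],
       [-0.26791232, -0.06651663, -0.96114438]]), 't': array([-218.01131849,  371.86719265,  672.21826877])}
```

View pics/w1.png

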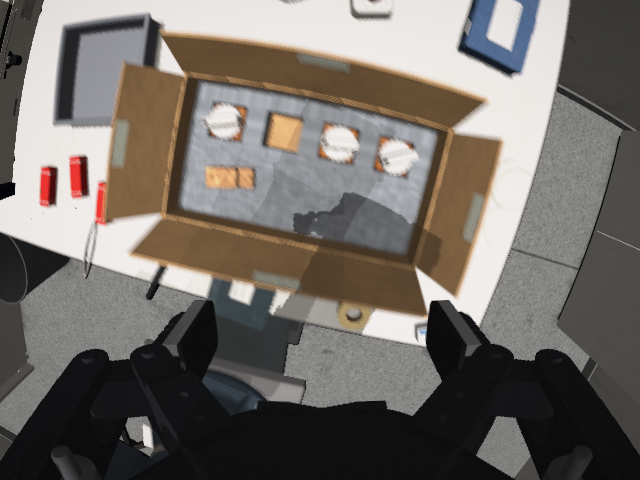

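The wrist view shows caps at (225,120), (340,142) and (397,157), an empty pocket at (284,130), and the stepped cork at (230,178). The tub and tags are at the left. Next I'll use depth from both cameras to get bar tops, scrap, tags and carton geometry in world coordinates.

```bash
cat >> h.py <<'E'
def cloud(name,save=None):
    m=r.camera_model(name); p,d=r.snapshot(name); fish=name=="wrist"
    if save: cv2.imwrite(f"pics/{save}.png",p[:,:,::-1])
    v,u=np.mgrid[0:480,0:640]; x=(u-m['cx'])/m['fx']; y=(v-m['cy'])/m['fy']
    if fish:
        th=np.hypot(x,y)+1e-9; k=np.tan(np.minimum(th,1.4))/th; x=x*k; y=y*k
    P=np.stack([x*d,y*d,d],-1).astype(float)-np.array(m['t']); W=P@np.array(m['R'])
    W[d<=0]=np.nan
    return p,W,m
def clus(W,mask,amin,reg):
    M=mask&(W[...,0]>reg[0])&(W[...,0]<reg[1])&(W[...,1]>reg[2])&(W[...,1]<reg[3])
    n,l,s,c=cv2.connectedComponentsWithStats(M.astype(np.uint8))
    o=[]
    for i in range(1,n):
        if s[i,4]>=amin:
            q=W[l==i]; (cx,cy),(a,b),an=cv2.minAreaRect(q[:,:2].astype(np.float32))
            if b<a: a,b,an=b,a,an+90
            an=(an+90)%180   # world angle of long axis
            o.append((i,s[i,4],np.round([cx,cy]).tolist(),np.round([b,a]).tolist(),round(an,1),round(float(np.median(q[:,2])),1)))
    return o
E
python3 - <<'E'
from h import *
for n in ("wrist","top"):
    p,W,m=cloud(n); z=W[...,2]; C=(445,625,-230,95)
    print(n)
    for o in clus(W,(z>82)&(z<97),12,C): print(" bar",o)
    for o in clus(W,(z>56)&(z<82),25,(460,550,-225,85)): print(" strip",o)
    for o in clus(W,red(p)&(z<40),25,(350,520,180,450)): print(" tag",o)
    f=(z>44)&(z<55)
    for o in clus(W,f,800,C): print(" foam",o)
    for nm,k,reg in (("near",None,(380,450,-200,60)),("far",None,(620,700,-200,60)),("left",None,(450,610,90,180)),("right",None,(450,610,-320,-230))):
        M=(z>112)&(z<260)&(W[...,0]>reg[0])&(W[...,0]<reg[1])&(W[...,1]>reg[2])&(W[...,1]<reg[3]); q=W[M]
        if len(q)<50: print(nm,len(q)); continue
        i=0 if nm in("near","far") else 1
        k=np.polyfit(q[:,2],q[:,i],1); print(" flap",nm,len(q),"slope",np.round(k[0],2),"at z104",np.round(np.polyval(k,104)),"ztop",np.round(np.percentile(q[:,2],99)))
E
```

```text
wrist
 bar (2, np.int32(19), [618.0, 78.0], [21.0, 1.0], 91.1, 90.9)
 bar (3, np.int32(23), [619.0, 54.0], [24.0, 1.0], 90.8, 89.5)
 bar (4, np.int32(13), [620.0, 32.0], [14.0, 1.0], 88.5, 89.1)
 bar (5, np.int32(143), [623.0, -46.0], [139.0, 1.0], 91.9, 89.6)
 bar (7, np.int32(354), [569.0, 45.0], [46.0, 13.0], 107.2, 92.4)
 bar (9, np.int32(359), [574.0, -106.0], [46.0, 12.0], 97.5, 92.5)
 bar (10, np.int32(25), [528.0, 94.0], [10.0, 1.0], 0.5, 90.3)
 bar (11, np.int32(215), [482.0, 94.0], [73.0, 2.0], 2.1, 89.8)
 bar (12, np.int32(377), [578.0, -182.0], [46.0, 13.0], 119.4, 92.4)
 bar (18, np.int32(271), [447.0, -176.0], [108.0, 2.0], 92.3, 90.2)
 strip (2, np.int32(1011), [499.0, 21.0], [62.0, 27.0], 100.6, 75.8)
 tag (1, np.int32(38), [469.0, 305.0], [20.0, 5.0], 99.6, 24.7)
 tag (2, np.int32(312), [438.0, 299.0], [48.0, 22.0], 11.2, 24.8)
 tag (3, np.int32(45), [440.0, 370.0], [20.0, 8.0], 93.3, 24.2)
 tag (4, np.int32(254), [408.0, 367.0], [49.0, 23.0], 3.8, 24.8)
 tag (5, np.int32(38), [437.0, 241.0], [14.0, 8.0], 90.2, 24.4)
 tag (6, np.int32(232), [405.0, 241.0], [48.0, 17.
[... 740 characters left out ...]
0], 99.8, 74.4)
 tag (2, np.int32(240), [440.0, 299.0], [47.0, 24.0], 12.7, 23.5)
 tag (3, np.int32(25), [441.0, 370.0], [22.0, 4.0], 90.5, 22.9)
 tag (5, np.int32(249), [410.0, 370.0], [47.0, 23.0], 2.3, 23.7)
 tag (6, np.int32(252), [407.0, 238.0], [46.0, 23.0], 1.6, 23.9)
 tag (7, np.int32(30), [409.0, 292.0], [21.0, 6.0], 100.4, 23.4)
 tag (8, np.int32(30), [378.0, 368.0], [22.0, 4.0], 90.8, 23.2)
 tag (9, np.int32(30), [375.0, 237.0], [22.0, 4.0], 90.1, 22.6)
 foam (1, np.int32(6864), [535.0, -21.0], [231.0, 179.0], 90.4, 50.0)
 flap near 1100 slope -0.26 at z104 443.0 ztop 197.0
 flap far 2587 slope 0.34 at z104 625.0 ztop 194.0
 flap left 1969 slope 0.5 at z104 96.0 ztop 185.0
right 0
```

Measurements agree across the two cameras: 2 views, bar tops at 92, foam at 50, scrap top at 75, tag tops at 24. The carton is centred at about (533.5,-70) with yaw +2.1°. Next is the scrap: grasp its high (+y) part near (498.5,28) with tool y at about 10°.

```bash
python3 -m jog '[[0.2,-0.026,0.315,-0.4,0.0595],[0.2,-0.026,0.315,-0.4,0.0595],[0.2,-0.026,0.315,-0.4,0.0595],[0.2,-0.026,0.315,-0.4,0.0595],[0.2,-0.026,0.315,-0.4,0.0595],[0.2,-0.026,0.315,-0.4,0.0595],[0.2,-0.026,0.315,-0.4,0.0595],[0.2,-0.026,0.315,-0.4,0.0595],[0.2,0,0,0,0],[0.2,0,0,0,0]]'
python3 - <<'E'
from h import *
s=T(); x,y,_,_=s['eef_rot']; print("theta",np.degrees(2*np.arctan2(y,x))-90, s['joints'][5])
for n in ("wrist","top"):
  p,W,m=cloud(n,"w2" if n=="wrist" else None); z=W[...,2]
  print(n,clus(W,(z>56)&(z<82),25,(460,550,-225,85)))
  print(" high",clus(W,(z>70)&(z<82),25,(460,550,-225,85)))
M=(z>38)&(z<52)&(W[...,0]>480)&(W[...,0]<740)&(W[...,1]>160)&(W[...,1]<390)
print(cv2.minAreaRect(W[M][:,:2].astype(np.float32)))
E
```

```text
time_s: 2.75
ee_pos: [497.8, 25.6, 242.1]
eef_rot: [0.645, 0.764, 0.0, 0.0]
wrist_force: [0.0, -0.6, 0.9]
opening: 0.599
finger_force: 0.0
theta 9.681859223818876 1.4533408744081777
wrist [(1, np.int32(2059), [499.0, 22.0], [62.0, 26.0], 100.1, 76.3), (2, np.int32(73), [548.0, 46.0], [17.0, 3.0], 90.5, 63.3)]
 high [(1, np.int32(1483), [497.0, 32.0], [42.0, 26.0], 99.2, 76.7)]
top []
 high []
((615.985107421875, 273.6542663574219), (168.73114013671875, 168.4662628173828), 8.385799407958984)
```

```bash
python3 -m jog '[[0.2,0,0.09,-0.6,0],[0.2,0,0,-0.7,0],[0.2,0,0,-0.7,0],[0.2,0,0,-0.7,0],[0.2,0,0,-0.6,0],[0.2,0,0,-0.3,0],[0.2,0,0,-0.16,0],[0.2,0,0,0,0],[-1,0,0,0,0],[-1,0,0,0,0]]' && python3 -m jog '[[-1,0,0,0,0],[-1,0,0,0,0],[-1,0,0,0,0],[-1,0,0,0.4,0],[-1,0,0,0.6,0],[-1,0,0,0.8,0],[-1,0,0,0.8,0],[-1,0,0,0.8,0],[-1,0,0,0.5,0],[-1,0,0,0,0]]'
```

```text
time_s: 4.1
ee_pos: [498.5, 31.0, 54.4]
eef_rot: [0.643, 0.766, 0.001, 0.001]
wrist_force: [-1.6, 0.4, 6.9]
opening: 0.291
finger_force: 59.6
time_s: 5.35
ee_pos: [498.7, 31.0, 250.4]
eef_rot: [0.643, 0.766, 0.001, 0.001]
wrist_force: [0.4, 0.4, 0.5]
opening: 0.288
finger_force: 64.7
```

```bash
python3 -m jog '[[-1,0.42,0.94,0,0],[-1,0.42,0.94,0,0],[-1,0.42,0.94,0,0],[-1,0.42,0.94,0,0],[-1,0.42,0.94,0,0],[-1,0,0,-0.8,0],[-1,0,0,-0.9,0],[-1,0,0,-0.9,0],[-1,0,0,-0.9,0],[-1,0,0,-0.6,0]]' && python3 -m jog '[[-1,0,0,-0.2,0],[-1,0,0,0,0],[0.3,0,0,0,0],[0.3,0,0,0,0],[0.3,0,0,0,0],[0.3,0,0,0.8,0],[0.3,0,0,0.9,0],[0.3,0,0,0.9,0],[0.3,0,0,0.9,0],[0.3,0,0,0.7,0]]'
```

```text
time_s: 6.6
ee_pos: [601.2, 265.3, 40.2]
eef_rot: [0.643, 0.766, -0.001, -0.001]
wrist_force: [-0.3, -1.1, -0.1]
opening: 0.294
finger_force: 64.8
time_s: 7.85
ee_pos: [602.8, 266.0, 245.8]
eef_rot: [0.643, 0.766, 0.001, 0.0]
wrist_force: [0.7, -0.8, 0.2]
opening: 0.649
finger_force: 0.0
```

Run:
```python
from h import *
p,W,m=cloud("top","t2"); z=W[...,2]
q=hsv(p); ck=(q[...,0]>8)&(q[...,0]<22)&(q[...,1]>100)&(q[...,2]>120)
print(clus(W,ck&(z<80),20,(460,720,-225,360)))
```

```text
[(1, np.int32(145), [605.0, 271.0], [32.0, 24.0], 95.0, 30.8), (7, np.int32(382), [575.0, -32.0], [45.0, 40.0], 93.6, 5.1), (8, np.int32(20), [558.0, -91.0], [17.0, 7.0], 55.9, 47.8), (10, np.int32(21), [562.0, -167.0], [13.0, 6.0], 46.3, 46.7)]
```

The scrap is in the tub. Next is the left jar. I'll turn to 197° so the camera stays clear of the left flap.

```bash
python3 -m jog '[[0,-0.066,-0.442,0,0.059],[0,-0.066,-0.442,0,0.059],[0,-0.066,-0.442,0,0.059],[0,-0.066,-0.442,0,0.059],[0,-0.066,-0.442,0,0.059],[0,-0.066,-0.442,0,0.059],[0,-0.066,-0.442,0,0.059],[0,-0.066,-0.442,0,0.059],[0,-0.066,-0.442,0,0.059],[0,-0.066,-0.442,0,0.059]]' && python3 -m jog '[[0,0,0,-0.2,0.0562],[0,0,0,-0.2,0.0562],[0,0,0,-0.1,0.0562],[0,0,0,0,0.0562],[0,0,0,0,0.0562],[0,0,0,0,0.0562],[0,0,0,0,0.0562],[0,0,0,0,0.0562],[0,0,0,0,0],[0,0,0,0,0]]'
cat >> h.py <<'E'
def theta():
    s=T(); x,y,_,_=s['eef_rot']; return np.degrees(2*np.arctan2(y,x))-90
E
python3 - <<'E'
from h import *
print(theta(),T()['joints'][5])
p,W,m=cloud("wrist","w3"); z=W[...,2]
print(clus(W,(z>82)&(z<97),30,(530,610,-225,85)))
print(clus(W,(z>56)&(z<82),25,(460,550,-225,85)))
E
```

```text
time_s: 9.15
ee_pos: [569.5, 44.2, 243.4]
eef_rot: [-0.229, 0.973, -0.0, 0.0]
wrist_force: [0.2, 0.3, -0.0]
opening: 0.503
finger_force: 0.0
time_s: 10.4
ee_pos: [569.7, 44.9, 218.4]
eef_rot: [0.803, -0.596, 0.0, -0.0]
wrist_force: [-1.3, -0.2, -0.8]
opening: 0.503
finger_force: 0.0
-163.17563005514506 -1.7857841985959848
[(1, np.int32(995), [575.0, -106.0], [46.0, 12.0], 98.3, 92.4), (2, np.int32(1002), [569.0, 45.0], [46.0, 12.0], 106.7, 92.4)]
[(1, np.int32(49), [549.0, 46.0], [15.0, 3.0], 89.4, 63.9)]
```

```bash
python3 -m jog '[[0,0,0,-0.6,0],[0,0,0,-0.8,0],[0,0,0,-0.7,0],[0,0,0,-0.5,0],[0,0,0,-0.3,0],[0,0,0,-0.1,0],[0,0,0,0,0],[-1,0,0,0,0],[-1,0,0,0,0],[-1,0,0,0,0]]'; python3 -c "
from h import *
s=T();print(theta(),s['wrist_torque'],s['wrist_force'])"; python3 -m jog '[[-1,0,0,0,0],[-1,0,0,0,-0.03],[-1,0,0,0,-0.03],[-1,0,0,0,0],[-1,0,0,0,0],[-1,0,0,0,0],[-1,0,0,0,0],[-1,0,0,0,0],[-1,0,0,0,0],[-1,0,0,0,0]]'; python3 -c "
from h import *
s=T();print(theta(),s['wrist_torque'],s['tau'][5])"
```

```text
time_s: 11.7
ee_pos: [570.0, 44.9, 69.0]
eef_rot: [0.804, -0.594, 0.0, -0.0]
wrist_force: [-2.1, -0.6, 6.3]
opening: 0.126
finger_force: 61.8
-162.94368938696695 [-0.09111526  0.35025408 -0.01147376] [-2.11059006 -0.55001529  6.30314926]
time_s: 12.95
ee_pos: [570.0, 45.0, 69.0]
eef_rot: [0.745, -0.667, 0.0, -0.0]
wrist_force: [-3.0, 0.6, 5.4]
opening: 0.129
finger_force: 61.8
-173.7366563934812 [0.12203955 0.33187573 0.02469993] -0.007002965721767396
```

```bash
python3 -m jog '[[-1,0,0,0,-0.04],[-1,0,0,0,-0.03],[-1,0,0,0,0],[-1,0,0,0,0],[-1,0,0,0,0],[-1,0,0,0,0],[-1,0,0,0,0],[-1,0,0,0,0],[-1,0,0,0,0],[-1,0,0,0,0]]'; python3 -c "
from h import *
s=T();print(theta(),s['wrist_torque'],s['tau'][5])
p,W,m=cloud('wrist','w4'); z=W[...,2]
print(clus(W,(z>82)&(z<97),30,(530,610,-225,85)))"
```

```text
time_s: 14.2
ee_pos: [569.7, 45.2, 69.0]
eef_rot: [-0.667, 0.745, 0.0, 0.0]
wrist_force: [-4.4, 2.3, 7.3]
opening: 0.128
finger_force: 62.1
173.681546920401 [0.26476294 0.85165982 0.13545683] 0.160340485163033
[(1, np.int32(4625), [570.0, 46.0], [39.0, 38.0], 40.4, 92.4)]
```

The torque reading is ambiguous, so I'll release and see whether the bar springs back.

```bash
python3 -m jog '[[-1,0,0,0,0],[-1,0,0,0,0],[0,0,0,0,0],[0,0,0,0,0],[0,0,0,0,0],[0,0,0,0.4,0],[0,0,0,0.8,0],[0,0,0,0.8,0],[0,0,0,0.6,0],[0,0,0,0,0]]'; python3 -c "
from h import *
s=T();print(theta(),s['wrist_torque'],s['tau'][5])
p,W,m=cloud('wrist','w5'); z=W[...,2]
print(clus(W,(z>82)&(z<97),30,(530,610,-225,85)))"
```

```text
time_s: 15.5
ee_pos: [571.0, 45.0, 200.5]
eef_rot: [-0.667, 0.745, -0.001, 0.002]
wrist_force: [0.6, 0.3, -1.2]
opening: 0.502
finger_force: 0.0
173.6591261235463 [ 0.04387252  0.01921506 -0.01081965] -0.0004030308537039673
[(1, np.int32(1047), [575.0, -105.0], [45.0, 12.0], 98.1, 92.5), (2, np.int32(1068), [570.0, 46.0], [46.0, 13.0], 94.0, 92.4)]
```

```bash
python3 -m jog '[[0,0,0,0,0],[0,0,0,0,0],[0,0,0,0,0],[0,0,0,0,0],[0,0,0,0,0],[0,0,0,0,0],[0,0,0,0,0],[0,0,0,0,0],[0,0,0,0,0],[0,0,0,0,0]]'; python3 -c "
from h import *
p,W,m=cloud('wrist','w6'); z=W[...,2]
print(clus(W,(z>82)&(z<97),30,(530,610,-225,85)))"
```

```text
time_s: 16.8
ee_pos: [569.7, 44.9, 198.3]
eef_rot: [-0.667, 0.745, -0.0, 0.0]
wrist_force: [-0.4, -0.1, -0.3]
opening: 0.5
finger_force: 0.0
[(1, np.int32(1063), [575.0, -105.0], [45.0, 12.0], 98.2, 92.4), (2, np.int32(1087), [570.0, 46.0], [46.0, 12.0], 94.2, 92.5)]
```

```bash
python3 -c "
import cv2,numpy as np
a=cv2.imread('pics/w4.png');b=cv2.imread('pics/w6.png')
cv2.imwrite('pics/cmp.png',np.hstack([cv2.resize(a[120:400,180:460],(400,400)),cv2.resize(b[120:400,180:460],(400,400))]))"
```

```text
(no output)
```

View pics/cmp.png

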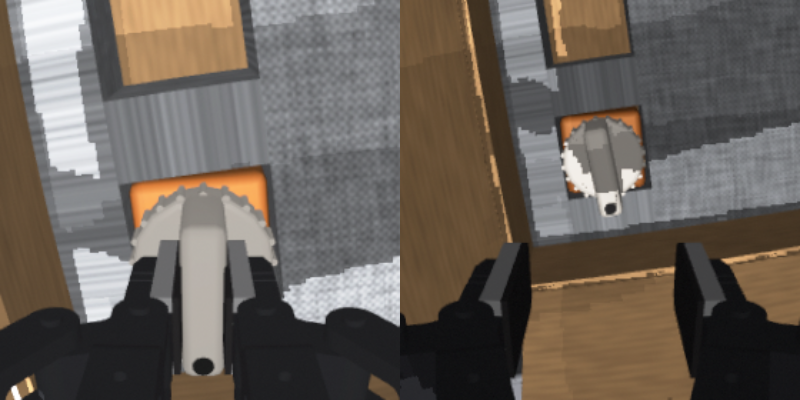

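Left panel (gripped): the bar is aligned with the pads, at 0.41 rad. Right panel (released): the bar rests about 0.22 rad from the start, which includes some jar play in the pocket. It sprang back well short of where the gripper left it, so the left jar is sound. Next is the middle-right jar.

```bash
python3 -m jog '[[0,0.025,-0.75,0,0.02],[0,0.025,-0.75,0,0.02],[0,0.025,-0.75,0,0.02],[0,0.025,-0.75,0,0.02],[0,0,0,-0.6,0],[0,0,0,-0.8,0],[0,0,0,-0.6,0],[0,0,0,-0.4,0],[0,0,0,-0.2,0],[0,0,0,0,0]]';  python3 -m jog '[[-1,0,0,0,0],[-1,0,0,0,0],[-1,0,0,0,0],[-1,0,0,0,-0.03],[-1,0,0,0,-0.03],[-1,0,0,0,0],[-1,0,0,0,0],[-1,0,0,0,0],[-1,0,0,0,0],[-1,0,0,0,0]]'; python3 -c "
from h import *
s=T();print(theta(),s['wrist_torque'],s['tau'][5])"; python3 -m jog '[[-1,0,0,0,-0.04],[-1,0,0,0,-0.03],[-1,0,0,0,0],[-1,0,0,0,0],[-1,0,0,0,0],[-1,0,0,0,0],[-1,0,0,0,0],[-1,0,0,0,0],[-1,0,0,0,0],[-1,0,0,0,0]]'; python3 -c "
from h import *
s=T();print(theta(),s['wrist_torque'],s['tau'][5])"; python3 -m jog '[[0,0,0,0,0],[0,0,0,0,0],[0,0,0,0,0],[0,0,0,0.3,0],[0,0,0,0.6,0],[0,0,0,0.8,0],[0,0,0,0.8,0],[0,0,0,0.1,0],[0,0,0,0,0],[0,0,0,0,0]]'; python3 -c "
from h import *
s=T();print(theta(),s['wrist_torque'],s['tau'][5])
p,W,m=cloud('wrist','w7'); z=W[...,2]
print(clus(W,(z>82)&(z<97),30,(530,610,-225,85)))"
```

```text
time_s: 18.1
ee_pos: [574.5, -105.1, 68.1]
eef_rot: [0.755, -0.656, -0.0, 0.0]
wrist_force: [-0.2, -0.0, -0.6]
opening: 0.5
finger_force: 0.0
time_s: 19.35
ee_pos: [575.3, -105.2, 69.1]
eef_rot: [-0.69, 0.724, -0.001, 0.0]
wrist_force: [-1.1, -0.6, 6.1]
opening: 0.13
finger_force: 62.9
177.25963392245967 [-0.06067492  0.09802211 -0.06753144] -0.05061353906057775
time_s: 20.6
ee_pos: [575.4, -105.2, 69.1]
eef_rot: [-0.607, 0.794, -0.001, 0.001]
wrist_force: [1.0, -0.4, 6.2]
opening: 0.125
finger_force: 62.9
164.7957442220185 [-0.20631216 -0.28484748 -0.02993367] -0.04856185172684491
time_s: 21.85
ee_pos: [574.2, -105.0, 197.4]
eef_rot: [-0.606, 0.795, 0.001, -0.001]
wrist_force: [-0.1, 0.0, 0.7]
opening: 0.499
finger_force: 0.0
164.66514541720608 [ 0.01893253  0.0103229  -0.04815344] -0.0018875556997954845
[(1, np.int32(1195), [577.0, -182.0], [45.0, 12.0], 118.7, 92.5), (2, np.int32(1029), [575.0, -107.0], [45.0, 11.0], 74.9, 92.6), (3, np.int32(377), [570.0, 39.0], [33.0, 12.0], 96.7, 92.0)]
```

The bar stayed at the gripper angle (74.9°), so this cap is loose. I'll screw it home.

```bash
python3 -m jog '[[0,0.015,-0.03,-0.6,0],[0,0,0,-0.8,0],[0,0,0,-0.6,0],[0,0,0,-0.4,0],[0,0,0,-0.18,0],[0,0,0,0,0],[-1,0,0,0,0],[-1,0,0,0,0],[-1,0,0,0,0],[-1,0,0,0,0]]'; python3 -m jog '[[-1,0,0,0,-0.05],[-1,0,0,0,-0.05],[-1,0,0,0,-0.04],[-1,0,0,0,0],[-1,0,0,0,0],[-1,0,0,0,0],[-1,0,0,0,0],[-1,0,0,0,0],[-1,0,0,0,0],[-1,0,0,0,0]]'; python3 -c "
from h import *
s=T();print(theta(),s['wrist_torque'],s['tau'][5])";  python3 -m jog '[[-1,0,0,0,-0.03],[-1,0,0,0,0],[-1,0,0,0,0],[-1,0,0,0,0],[-1,0,0,0,0],[-1,0,0,0,0],[-1,0,0,0,0],[-1,0,0,0,0],[-1,0,0,0,0],[-1,0,0,0,0]]';  python3 -c "
from h import *
s=T();print(theta(),s['wrist_torque'],s['tau'][5])"
```

```text
time_s: 23.15
ee_pos: [575.7, -106.6, 70.1]
eef_rot: [-0.606, 0.795, -0.0, 0.0]
wrist_force: [-3.0, 0.2, 6.6]
opening: 0.123
finger_force: 62.6
time_s: 24.4
ee_pos: [575.6, -106.7, 70.1]
eef_rot: [-0.418, 0.908, -0.0, 0.0]
wrist_force: [-3.3, 0.3, 7.1]
opening: 0.124
finger_force: 62.7
139.4610342173042 [ 0.08956402  0.71608669 -0.09304841] -0.04894888959825039
time_s: 25.65
ee_pos: [575.3, -106.3, 70.0]
eef_rot: [-0.375, 0.927, 0.0, 0.0]
wrist_force: [-5.9, 3.0, 9.0]
opening: 0.127
finger_force: 63.0
134.0838620211721 [0.55408619 1.13762734 0.22799077] 0.2631302084773779
```

```bash
python3 -m jog '[[-1,0,0,0,-0.02],[-1,0,0,0,0],[-1,0,0,0,0],[-1,0,0,0,0],[-1,0,0,0,0],[-1,0,0,0,0],[-1,0,0,0,0],[-1,0,0,0,0],[-1,0,0,0,0],[-1,0,0,0,0]]';  python3 -c "
from h import *
s=T();print(theta(),s['wrist_torque'],s['tau'][5])"
```

```text
time_s: 26.9
ee_pos: [574.7, -106.4, 70.0]
eef_rot: [-0.346, 0.938, 0.0, -0.0]
wrist_force: [-10.0, 2.0, 12.5]
opening: 0.123
finger_force: 65.0
130.51142259157706 [0.34729149 2.12411799 0.89101213] 0.8731556497514248
```

```bash
python3 -m jog '[[0,0,0,0,0],[0,0,0,0,0],[0,0,0,0,0],[0,0,0,0.3,0],[0,0,0,0.6,0],[0,0,0,0.8,0],[0,0,0,0.8,0],[0,0,0,0.1,0],[0,0,0,0,0],[0,0,0,0,0]]'; python3 -m jog '[[0,0.006,-0.152,0,-0.0567],[0,0.006,-0.152,0,-0.0567],[0,0.006,-0.152,0,-0.0567],[0,0.006,-0.152,0,-0.0567],[0,0.006,-0.152,0,-0.0567],[0,0.006,-0.152,0,-0.0567],[0,0.006,-0.152,0,-0.0567],[0,0.006,-0.152,0,-0.0567],[0,0.006,-0.152,0,-0.0567],[0,0.006,-0.152,0,-0.0567]]'; python3 -c "
from h import *
print(theta())
p,W,m=cloud('wrist','w8'); z=W[...,2]
print(clus(W,(z>82)&(z<97),30,(530,610,-225,85)))"
```

```text
time_s: 28.15
ee_pos: [574.9, -106.5, 198.4]
eef_rot: [-0.346, 0.938, 0.0, -0.001]
wrist_force: [0.7, -0.4, -0.8]
opening: 0.499
finger_force: 0.0
time_s: 29.4
ee_pos: [578.0, -182.7, 198.2]
eef_rot: [0.515, 0.857, -0.0, -0.001]
wrist_force: [0.2, 0.0, 0.7]
opening: 0.498
finger_force: 0.0
28.065445238182804
[(1, np.int32(1168), [575.0, -106.0], [46.0, 12.0], 42.9, 92.5), (2, np.int32(1112), [577.0, -181.0], [45.0, 12.0], 118.4, 92.4)]
```

```bash
python3 -m jog '[[0,-0.01,0.02,-0.6,0],[0,0,0,-0.8,0],[0,0,0,-0.6,0],[0,0,0,-0.4,0],[0,0,0,-0.18,0],[0,0,0,0,0],[-1,0,0,0,0],[-1,0,0,0,0],[-1,0,0,0,0],[-1,0,0,0,0]]'; python3 -m jog '[[-1,0,0,0,-0.03],[-1,0,0,0,-0.03],[-1,0,0,0,-0.04],[-1,0,0,0,-0.03],[-1,0,0,0,0],[-1,0,0,0,0],[-1,0,0,0,0],[-1,0,0,0,0],[-1,0,0,0,0],[-1,0,0,0,0]]'; python3 -c "
from h import *
s=T();print(theta(),s['wrist_torque'],s['tau'][5])"; python3 -m jog '[[0,0,0,0,0],[0,0,0,0,0],[0,0,0,0,0],[0,0,0,0.3,0],[0,0,0,0.6,0],[0,0,0,0.8,0],[0,0,0,0.8,0],[0,0,0,0.1,0],[0,0,0,0,0],[0,0,0,0,0]]'; python3 -c "
from h import *
s=T();print(theta(),s['wrist_torque'],s['tau'][5])
p,W,m=cloud('wrist','w9'); z=W[...,2]
print(clus(W,(z>82)&(z<97),30,(530,610,-225,85)))"
```

```text
time_s: 30.7
ee_pos: [578.2, -181.8, 71.0]
eef_rot: [0.512, 0.859, 0.0, 0.0]
wrist_force: [-2.7, -0.6, 6.3]
opening: 0.122
finger_force: 64.5
time_s: 31.95
ee_pos: [578.1, -181.5, 70.9]
eef_rot: [0.675, 0.737, 0.0, 0.0]
wrist_force: [-3.3, 1.9, 7.0]
opening: 0.126
finger_force: 64.6
5.020095310731065 [0.17528172 0.46412755 0.11720697] 0.1744161592796445
time_s: 33.2
ee_pos: [577.4, -181.4, 199.3]
eef_rot: [0.676, 0.737, -0.0, -0.001]
wrist_force: [-0.5, -0.2, -0.0]
opening: 0.502
finger_force: 0.0
5.003884972407533 [-0.02784482 -0.01530801  0.0829645 ] 3.6881751839246135e-05
[(1, np.int32(1176), [575.0, -106.0], [46.0, 12.0], 43.2, 92.5), (2, np.int32(1082), [578.0, -181.0], [47.0, 13.0], 107.1, 92.4)]
```

Sprang back (107° against the gripper's 95°), so the right jar is sound. Only the jar at slot y=-38 needs a tag. I'll fetch the nearest one at (407,238).

```bash
python3 -m jog '[[0,-0.1,0.6,1,0.048],[0,-0.34,0.86,0.3,0.048],[0,-0.34,0.86,0,0.048],[0,-0.34,0.86,0,0.048],[0,-0.34,0.86,0,0.048],[0,-0.34,0.86,0,0.048],[0,-0.38,0.87,0,0.048],[0,-0.38,0.87,0,0.048],[0,-0.42,0.87,0,0.048],[0,-0.42,0.87,0,0.048]]'; python3 -m jog '[[0,0,0,-0.9,0],[0,0,0,-0.9,0],[0,0,0,-0.5,0],[0,0,0,0,0],[0,0,0,0,0],[0,0,0,0,0],[0,0,0,0,0],[0,0,0,0,0],[0,0,0,0,0],[0,0,0,0,0]]'; python3 -c "
from h import *
print(theta(),T()['joints'][5])
p,W,m=cloud('wrist','w10'); z=W[...,2]
for o in clus(W,red(p)&(z<40),100,(350,520,180,450)): print(o)
for o in clus(W,(z>15)&(z<40),200,(350,520,180,450)): print(o)"
```

```text
time_s: 34.5
ee_pos: [406.8, 238.5, 264.7]
eef_rot: [-0.015, 1.0, -0.0, -0.0]
wrist_force: [1.8, -0.0, -0.6]
opening: 0.5
finger_force: 0.0
time_s: 35.75
ee_pos: [408.0, 237.4, 150.3]
eef_rot: [-0.012, 1.0, -0.0, 0.0]
wrist_force: [0.4, -0.8, -0.4]
opening: 0.498
finger_force: 0.0
91.40331229539575 0.502514240289417
(1, np.int32(315), [374.0, 239.0], [22.0, 7.0], 90.9, 24.5)
(2, np.int32(243), [377.0, 369.0], [23.0, 7.0], 93.0, 24.6)
(3, np.int32(1924), [405.0, 239.0], [49.0, 22.0], 1.0, 24.8)
(4, np.int32(1485), [409.0, 370.0], [49.0, 24.0], 2.9, 24.7)
(6, np.int32(309), [408.0, 294.0], [23.0, 8.0], 101.5, 24.5)
(7, np.int32(1596), [439.0, 300.0], [50.0, 23.0], 11.3, 24.8)
(8, np.int32(207), [436.0, 240.0], [23.0, 6.0], 88.0, 24.7)
(9, np.int32(162), [439.0, 371.0], [23.0, 7.0], 90.8, 24.8)
(1, np.int32(2847), [405.0, 239.0], [70.0, 25.0], 0.6, 24.7)
(3, np.int32(2439), [408.0, 370.0], [70.0, 25.0], 1.3, 24.6)
(4, np.int32(2279), [437.0, 300.0], [69.0, 25.0], 11.4, 24.7)
```

```bash
python3 -m jog '[[0,-0.05,0.03,-0.6,0],[0,0,0,-0.7,0],[0,0,0,-0.6,0],[0,0,0,-0.5,0],[0,0,0,-0.3,0],[0,0,0,-0.19,0],[0,0,0,0,0],[-1,0,0,0,0],[-1,0,0,0,0],[-1,0,0,0,0]]'; python3 -m jog '[[-1,0,0,0,0],[-1,0,0,0.4,0],[-1,0,0,0.8,0],[-1,0,0,0.9,0],[-1,0,0,0.9,0],[-1,0,0,0.9,0],[-1,0,0,0.9,0],[-1,0,0,0.2,0],[-1,0,0,0,0],[-1,0,0,0,0]]'
```

```text
time_s: 37.05
ee_pos: [406.0, 239.2, 6.7]
eef_rot: [-0.012, 1.0, 0.0, 0.001]
wrist_force: [-1.9, 0.2, 6.2]
opening: 0.263
finger_force: 59.6
time_s: 38.3
ee_pos: [405.0, 238.6, 254.6]
eef_rot: [-0.012, 1.0, -0.0, -0.001]
wrist_force: [0.6, 0.3, -0.6]
opening: 0.264
finger_force: 58.8
```

```bash
python3 -m jog '[[-1,0.2,-0.694,0,-0.0496],[-1,0.2,-0.694,0,-0.0496],[-1,0.2,-0.694,0,-0.0496],[-1,0.2,-0.694,0,-0.0496],[-1,0.2,-0.694,0,-0.0496],[-1,0.2,-0.694,0,-0.0496],[-1,0.2,-0.694,0,-0.0496],[-1,0.2,-0.694,0,-0.0496],[-1,0.2,-0.694,0,-0.0496],[-1,0.2,-0.694,0,-0.0496]]'; python3 -m jog '[[-1,0,0,-0.7,0],[-1,0,0,-0.8,0],[-1,0,0,-0.8,0],[-1,0,0,-0.7,0],[-1,0,0,-0.4,0],[-1,0,0,-0.2,0],[-1,0,0,0,0],[-1,0,0,0,0],[-1,0,0,0,0],[-1,0,0,0,0]]'; python3 -c "
from h import *
print(theta())"
```

```text
time_s: 39.55
ee_pos: [505.1, -109.2, 254.5]
eef_rot: [0.696, 0.718, -0.001, -0.001]
wrist_force: [-0.4, -0.4, -0.2]
opening: 0.265
finger_force: 58.8
time_s: 40.8
ee_pos: [505.8, -108.1, 76.2]
eef_rot: [0.694, 0.72, 0.0, 0.0]
wrist_force: [-0.3, 0.3, 0.4]
opening: 0.265
finger_force: 59.0
2.1253004387243664
```

```bash
python3 -m jog '[[-1,0,0,-0.2,0],[-1,0,0,-0.17,0],[-1,0,0,0,0],[-1,0,0,0,0],[0,0,0,0,0],[0,0,0,0,0],[0,0,0,0,0],[0,0,0,0.5,0],[0,0,0,0.9,0],[0,0,0,0.9,0]]'; python3 -m jog '[[0,0,0,0.9,0],[0,0,0,0.9,0],[0,0,0,0.6,0],[0,0,0,0,0],[0,0,0,0,0],[0,0,0,0,0],[0,0,0,0,0],[0,0,0,0,0],[0,0,0,0,0],[0,0,0,0,0]]'; python3 -c "
from h import *
print(theta(),T()['joints'])
for n in ('wrist','top'):
    p,W,m=cloud(n,'n11'+n); z=W[...,2]
    print(clus(W,(z>56)&(z<82),25,(455,550,-225,85)))
    print(clus(W,(z>82)&(z<97),30,(530,610,-225,85)))
q=hsv(p); ck=(q[...,0]>8)&(q[...,0]<22)&(q[...,1]>100)&(q[...,2]>120)
print(clus(W,ck&(z<80),20,(350,720,110,360)))
"
```

```text
time_s: 42.05
ee_pos: [505.2, -108.0, 173.6]
eef_rot: [0.694, 0.72, -0.0, -0.0]
wrist_force: [0.8, 0.6, -0.3]
opening: 0.498
finger_force: 0.0
time_s: 43.3
ee_pos: [505.5, -108.1, 292.3]
eef_rot: [0.694, 0.72, -0.0, -0.0]
wrist_force: [-0.1, -0.6, -0.2]
opening: 0.502
finger_force: 0.0
2.121717786655637 [-2.10700333e-01  2.48908358e-01  1.64823384e-01  1.48673967e+00
  6.27453714e-06  1.32306503e+00]
[(2, np.int32(47), [548.0, 45.0], [17.0, 3.0], 88.7, 63.3), (3, np.int32(1656), [506.0, -107.0], [69.0, 24.0], 92.3, 74.7)]
[(1, np.int32(660), [570.0, 46.0], [47.0, 13.0], 95.9, 92.3), (2, np.int32(637), [575.0, -106.0], [46.0, 13.0], 42.9, 92.3), (3, np.int32(367), [577.0, -178.0], [40.0, 12.0], 107.6, 92.4)]
[(7, np.int32(323), [507.0, -100.0], [53.0, 24.0], 90.2, 73.5)]
[(1, np.int32(137), [577.0, -107.0], [44.0, 12.0], 43.2, 91.3), (2, np.int32(146), [572.0, 44.0], [45.0, 13.0], 94.9, 91.4)]
[(1, np.int32(320), [575.0, 243.0], [60.0, 25.0], 106.6, 29.1)]
```

View pics/n11wrist.png

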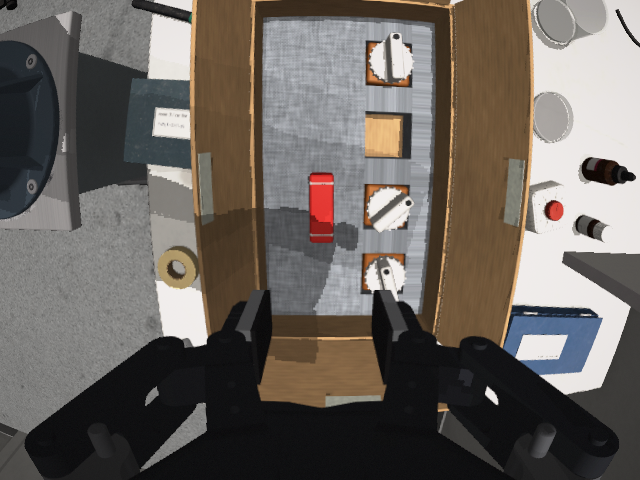

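The picture shows the tag (320,208) on the strip beside the loose jar at (388,208), with its bar turned home; the strip is otherwise clear. The cork moved a few centimetres but is still inside the tub. Now the flaps, left end first: shut the fingers, go outside the flap, then push in and down along an arc.

```bash
python3 -m jog '[[-1,0.07,0.95,0,0],[-1,0.07,0.95,0,0],[-1,0.07,0.95,0,0],[-1,0.07,0.95,0,0],[-1,0.07,0.95,0,0],[-1,0.07,0.95,0,0],[-1,0,0,-0.9,0],[-1,0,0,-0.9,0],[-1,0,0,-0.9,0],[-1,0,0,-0.1,0]]'; python3 -m jog '[[-1,0,-0.5,0,0],[-1,0,-0.5,0,0],[-1,0,-0.5,0,0],[-1,0,-0.5,0,0],[-1,0,-0.4,0,0],[-1,0,-0.3,-0.3,0],[-1,0,-0.2,-0.3,0],[-1,0,-0.15,-0.2,0],[-1,0,0,0,0],[-1,0,0,0,0]]'
```

```text
time_s: 44.65
ee_pos: [524.7, 176.4, 150.0]
eef_rot: [0.694, 0.72, -0.002, -0.001]
wrist_force: [-1.0, -0.0, -0.6]
opening: 0.0
finger_force: 0.0
time_s: 45.9
ee_pos: [526.6, 24.7, 112.5]
eef_rot: [0.694, 0.72, 0.0, 0.0]
wrist_force: [0.9, 0.7, -0.5]
opening: 0.002
finger_force: 0.0
```

```bash
python3 -m jog '[[-1,0,0.2,0,0],[-1,0,0,-0.1,0],[-1,0,0,-0.07,0],[-1,0,0,0,0],[-1,0,0,0,0],[-1,0,0,0.5,0],[-1,0,0,0.9,0],[-1,0,0,0.9,0],[-1,0,0,0.9,0],[-1,0,0,0,0]]'
cat >> h.py <<'E'
def flaps():
    p,W,m=cloud('top'); C=np.array([533.5,-70]); c,s=np.cos(.0366),np.sin(.0366)
    D=(W[...,:2]-C); X=D[...,0]*c+D[...,1]*s; Y=-D[...,0]*s+D[...,1]*c; z=W[...,2]
    for n,a,b in (("left",Y-170,X),("right",-Y-170,X),("near",-X-95,Y),("far",X-95,Y)):
        M=(np.abs(b)<(70 if n in("left","right") else 150))&(a>-95)&(a<95)&(z>98)&(z<205)
        A=np.arctan2(z[M]-(102 if n in("left","right") else 106),-a[M]); R=np.hypot(z[M]-104,a[M]); k=(R>40)&(R<92)
        print(n,k.sum(),np.round(np.percentile(A[k],[10,50,90]),2) if k.sum()>20 else None)
E
python3 -c "
from h import *
print(T()['ee_pos'],T()['wrist_force']); flaps()"
```

```text
time_s: 47.15
ee_pos: [527.9, 34.4, 266.8]
eef_rot: [0.694, 0.72, 0.002, 0.002]
wrist_force: [0.4, -1.6, -0.6]
opening: 0.0
finger_force: 0.0
[527.88122893  34.39591681 266.80397722] [ 0.36158358 -1.5636162  -0.59840274]
left 0 None
right 1269 [1.81 1.84 1.86]
near 419 [1.71 1.74 1.78]
far 723 [1.84 1.86 1.88]
```

```bash
python3 -m jog '[[-1,0.04,-0.97,0,0],[-1,0.04,-0.97,0,0],[-1,0.04,-0.97,0,0],[-1,0.04,-0.97,0,0],[-1,0.04,-0.97,0,0],[-1,0.04,-0.97,0,0],[-1,0.04,-0.97,0,0],[-1,0,0,-0.8,0],[-1,0,0,-0.8,0],[-1,0,0,-0.73,0]]'; python3 -c "
from h import *
print(T()['ee_pos']); flaps()"; python3 -m jog '[[-1,0,0.5,0,0],[-1,0,0.5,0,0],[-1,0,0.4,0,0],[-1,0,0.5,0,0],[-1,0,0.3,-0.3,0],[-1,0,0.2,-0.3,0],[-1,0,0.1,-0.2,0],[-1,0,0,-0.1,0],[-1,0,0,0,0],[-1,0,0,0,0]]'
```

```text
time_s: 48.45
ee_pos: [539.4, -304.8, 144.3]
eef_rot: [0.694, 0.72, -0.0, -0.001]
wrist_force: [1.0, 0.4, -0.1]
opening: 0.004
finger_force: 0.0
[ 539.39853751 -304.77446589  144.28469279]
left 1856 [-0.01  0.03  0.07]
right 1345 [1.81 1.84 1.87]
near 2229 [-0.05  1.7   1.76]
far 3334 [-0.04  1.86  1.88]
time_s: 49.75
ee_pos: [540.6, -179.3, 103.6]
eef_rot: [0.694, 0.72, 0.001, -0.0]
wrist_force: [-7.1, 10.2, 19.4]
opening: -0.0
finger_force: 9.5
```

```bash
python3 -m jog '[[-1,0,0,0.6,0],[-1,0,0,0.9,0],[-1,0,0,0.9,0],[-1,0,0,0.9,0],[-1,-0.83,0.53,0,0],[-1,-0.83,0.53,0,0],[-1,-0.83,0.53,0,0],[-1,-0.83,0.53,0,0],[-1,0,0,-0.9,0],[-1,0,0,-0.9,0]]'; python3 -m jog '[[-1,0,0,-0.46,0],[-1,0,0,0,0],[-1,0,0,0,0],[-1,0,0,0,0],[-1,0,0,0,0],[-1,0,0,0,0],[-1,0,0,0,0],[-1,0,0,0,0],[-1,0,0,0,0],[-1,0,0,0,0]]'; python3 -c "
from h import *
print(T()['ee_pos']); flaps()"
```

```text
time_s: 51.0
ee_pos: [374.8, -74.1, 177.1]
eef_rot: [0.694, 0.72, 0.001, 0.001]
wrist_force: [-0.2, 0.1, -0.6]
opening: -0.0
finger_force: 0.0
time_s: 52.25
ee_pos: [374.4, -74.1, 154.3]
eef_rot: [0.694, 0.72, -0.0, -0.0]
wrist_force: [0.6, 0.1, -0.2]
opening: -0.0
finger_force: 0.0
[374.44406497 -74.0936201  154.29211386]
left 1859 [-0.01  0.03  0.08]
right 1825 [-0.01  0.03  0.08]
near 2483 [-0.07 -0.02  1.74]
far 4284 [-0.05  1.84  1.88]
```

```bash
python3 -c "
from h import *
p,W,m=cloud('top','t12'); z=W[...,2]
print(clus(W,(z>56)&(z<82),25,(455,550,-150,10)))
print(clus(W,(z>82)&(z<97),30,(530,610,-145,10)))
q=hsv(p); ck=(q[...,0]>8)&(q[...,0]<22)&(q[...,1]>100)&(q[...,2]>120)
print(clus(W,ck&(z<80),20,(350,720,110,360)))"
```

```text
[(5, np.int32(433), [508.0, -109.0], [70.0, 24.0], 92.2, 73.7)]
[(1, np.int32(152), [577.0, -107.0], [45.0, 14.0], 43.5, 91.5)]
[(1, np.int32(94), [580.0, 223.0], [24.0, 18.0], 19.1, 19.2), (2, np.int32(204), [572.0, 254.0], [40.0, 25.0], 105.0, 31.2)]
```

View pics/t12.png

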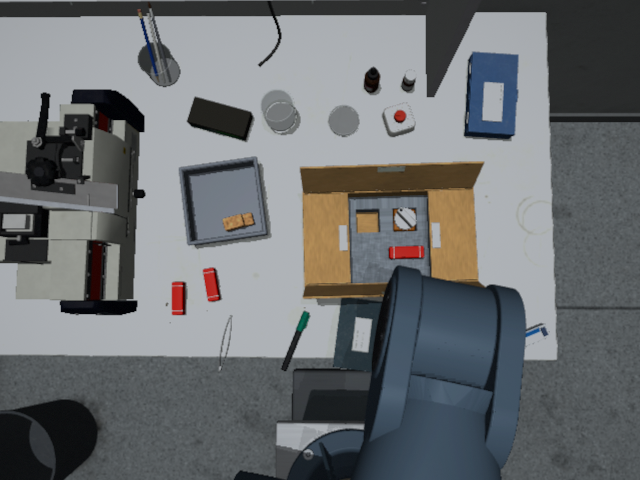

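Both short flaps lie flat, the tag (407,252) is beside the jar with the turned bar (404,217), and the cork (238,221) is in the tub. Now the near flap.

```bash
python3 -m jog '[[-1,0.5,0,0,0],[-1,0.5,0,0,0],[-1,0.4,0,0,0],[-1,0.5,0,0,0],[-1,0.3,0,-0.3,0],[-1,0.2,0,-0.3,0],[-1,0.1,0,-0.2,0],[-1,0,0,-0.1,0],[-1,0,0,-0.02,0],[-1,0,0,0,0]]'; python3 -m jog '[[-1,0,0,0.6,0],[-1,0,0,0.9,0],[-1,0,0,0.9,0],[-1,0,0,0.9,0],[-1,0.97,0,0,0],[-1,0.97,0,0,0],[-1,0.97,0,0,0],[-1,0.9,0,0,0],[-1,0,0,0,0],[-1,0,0,0,0]]'; python3 -c "
from h import *
print(T()['ee_pos']); flaps()"
```

```text
time_s: 53.6
ee_pos: [499.3, -74.1, 108.6]
eef_rot: [0.694, 0.72, 0.0, 0.0]
wrist_force: [-0.0, -0.3, -0.0]
opening: 0.002
finger_force: 0.0
time_s: 54.85
ee_pos: [684.5, -74.2, 273.7]
eef_rot: [0.694, 0.72, -0.0, -0.0]
wrist_force: [-0.6, -0.0, 0.1]
opening: -0.001
finger_force: 0.0
[684.46539787 -74.24958593 273.68158058]
left 1655 [0.   0.06 0.14]
right 0 None
near 844 [0.   0.04 0.08]
far 1677 [-0.06  0.01  1.88]
```

```bash
python3 -m jog '[[-1,0.11,0,0,0],[-1,0,0,-0.8,0],[-1,0,0,-0.8,0],[-1,0,0,-0.8,0],[-1,0,0,0,0],[-1,0,0,0,0],[-1,0,0,0,0],[-1,0,0,0,0],[-1,0,0,0,0],[-1,0,0,0,0]]'; python3 -m jog '[[-1,-0.5,0,0,0],[-1,-0.5,0,0,0],[-1,-0.3,0,0,0],[-1,-0.5,0,0,0],[-1,-0.3,0,-0.3,0],[-1,-0.2,0,-0.3,0],[-1,-0.1,0,-0.2,0],[-1,0,0,-0.1,0],[-1,0,0,-0.02,0],[-1,0,0,0,0]]'
```

```text
time_s: 56.15
ee_pos: [690.5, -74.2, 153.9]
eef_rot: [0.694, 0.72, 0.0, 0.0]
wrist_force: [0.1, -0.6, -0.2]
opening: -0.002
finger_force: 0.0
time_s: 57.4
ee_pos: [570.4, -74.2, 108.4]
eef_rot: [0.694, 0.72, -0.0, -0.0]
wrist_force: [-7.6, 0.8, 11.5]
opening: 0.002
finger_force: 5.7
```

Pressed flat with 11 N. I'll press the near flap again lightly, then retreat and check.

```bash
python3 -m jog '[[-1,0,0,0.5,0],[-1,-0.7,0,0,0],[-1,-0.7,0,0,0],[-1,0,0,-0.3,0],[-1,0,0,-0.22,0],[-1,0,0,0,0],[-1,0,0,0.5,0],[-1,0,0,0.9,0],[-1,0,0,0.9,0],[-1,0,0,0.9,0]]'; python3 -m jog '[[-1,-0.4,-0.9,0,0],[-1,-0.4,-0.9,0,0],[-1,-0.4,-0.9,0,0],[-1,-0.4,-0.9,0,0],[-1,-0.4,-0.9,0,0],[-1,-0.4,-0.9,0,0],[-1,-0.4,-0.9,0,0],[-1,0,0,0,0],[-1,0,0,0,0],[-1,0,0,0,0]]';python3 -c "
from h import *
print(T()['ee_pos']); flaps()
p,W,m=cloud('top','t13'); z=W[...,2]
q=hsv(p); ck=(q[...,0]>8)&(q[...,0]<22)&(q[...,1]>100)&(q[...,2]>120)
print(clus(W,ck&(z<80),20,(350,720,110,360)))
C=z[(W[...,0]>450)&(W[...,0]<620)&(W[...,1]>-220)&(W[...,1]<80)]; print(np.nanpercentile(C,[1,10,50,90,99]))"
```

```text
time_s: 58.65
ee_pos: [501.3, -74.1, 267.7]
eef_rot: [0.694, 0.72, -0.0, -0.0]
wrist_force: [1.2, 0.1, 0.8]
opening: -0.003
finger_force: 0.0
time_s: 59.9
ee_pos: [361.2, -388.5, 266.6]
eef_rot: [0.693, 0.721, 0.0, -0.0]
wrist_force: [-0.2, 0.4, -0.4]
opening: 0.001
finger_force: 0.0
[ 361.16345755 -388.54689549  266.63724715]
left 1875 [0.05 0.1  0.16]
right 1901 [0.05 0.1  0.16]
near 4084 [0.   0.04 0.08]
far 3943 [-0.    0.04  0.08]
[(1, np.int32(83), [580.0, 224.0], [23.0, 17.0], 17.7, 19.0), (2, np.int32(199), [572.0, 254.0], [39.0, 24.0], 107.0, 30.9)]
[ 49.72905082 105.63559648 108.47194862 111.01838952 113.05672043]
```

View pics/t13.png

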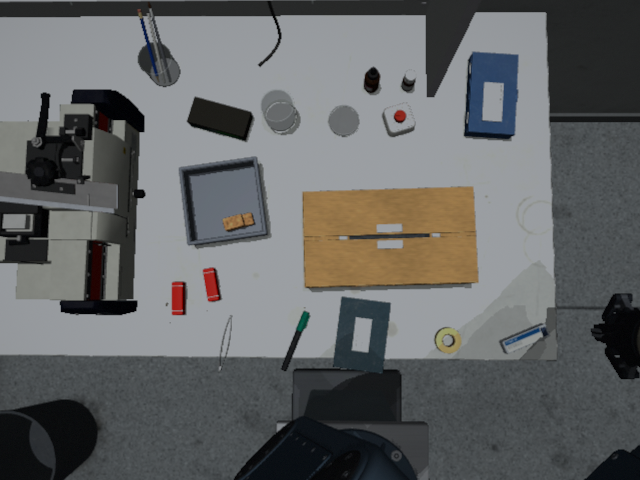

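The carton is shut flat (median top z 108), with the long flaps over the short ones. The cork is in the tub at (238,221), two spare tags are on the desk, and the arm is clear.

```bash
python3 -c "
from cell import r
print(r.close_job())"
```

```text
the job is handed in; nothing more can be done
None
```

The job is handed in: the one cork offcut is in the tub, all three jars present were tried, the loose one (second from the right) was screwed home and tagged, and the carton was closed short flaps first, then long.

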